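# Clip the sensor on the tube carrier and hold the cam lift up

### The arm

A 6-joint arm with a two-finger parallel gripper is mounted at the origin on the work surface. World frame = base frame: x ahead of the robot, y to its left, z up, the work surface at z = 0. Lengths are in m, angles in rad, forces in N, time in s.
With the tool pointing down it reaches from about 0.425 to 1.125 m from the base axis. Payload 14.9 kg.
Tool frame: the origin (TCP) lies at the very end of the fingers, on their centre line; the grasp point (between the pads) lies 19 mm behind it; x points along the fingers, y is the direction in which the jaws open and shut, and the axes are right-handed (so a half turn about x gives the same grasp; the last joint's range is limited). The gripper opens to 91 mm and grips with 3 to 60 N. Pads are 32 mm wide; open, the fingers measure 118 mm over their backs; the gripper's body (76 mm by 178 mm) begins 60 mm behind the grasp point.
Start: joints at [-1.365, 0.379, 1.734, -0, 1.028, -0.033], TCP at [0.166, -0.68, 0.214] pointing down, gripper open.
Joint ranges: [-2.77, 2.77], [-0.74, 2.19], [0, 2.66], [-1.06, 4.2], [0.31, 2.87], [-3.08, 3.08]. Speed limits (rad/s): [1.89, 1.89, 2.39, 3.14, 3.14, 3.14].

### API

Orientations are given as a rotation vector (axis times angle).
In Python, from station import ctrl, viewer gives the robot as it stands.
- The arm moves only by the tool jog_arm, never from a script. Its arguments are lists of equal length, an entry for each row: "slide": the shift along the tool's x, y, z in cm, a list of three; "rot": the turn, a rotation vector about the tool's x, y, z in degrees, a list of three. A call has exactly 8 rows; each row shifts and turns the commanded pose from where the row before left it, along the tool's axes as they then stand; what a row does not reach is not made up. A row lasts 1/10 s, in which the tool goes at most 50 mm and 8.59 degrees, less where a joint would pass 70% of its speed; a pose out of reach is approached as far as the arm can. A call is refused whole if a number of a shift passes 5 or a number of a turn 8.59, either way. A call with a gripper value outside its range is refused whole. "claw" is the gripper's target within -1 to 1 (shut at 1, half-way at 0, fully open at -1), set as the call begins (left out, the last holds). The fingers move at their own pace and stop on an object; "squeeze" is the grip in N (left out, the last holds). Time passes only in rows, so rows that do not move let the fingers close, or fill a call up. It gives the time, the measured TCP pose, the force and the opening at its end, in the units of the state.
- ctrl.get_obs(): the state, without advancing time (a new reading comes with each control period).
- viewer.read_camera(name): name is "scene" or "top"; returns the picture (384x512x3 uint8, blue, green, red); there is no depth.
- viewer.get_calibration(name): a dict with "fx", "fy", "cx", "cy" (pixels), "eye" and "rotation" of the camera in the world. Camera axes: x right, y down, z forward; pixel columns grow to the right and rows downward; lengths in m; the calibration is good to about 2 mm. A picture is of the moment at which its call begins. get_calibration takes no time and is no camera call.
- ctrl.finish_job(): hands the job in, once; it reports no verdict.
The state is a dict: "clock": time; "qpos": joint angles; "joint_vel": joint speeds; "effort": joint torques, N m; "tcp_pos": TCP position; "tool_rot": TCP orientation; "contact_force": force on the tool from outside, world axes, zero at the start; "ft_torque": the same for the moment, N m; "opening": opening from 0.0 (shut) to 1.0 (fully open).
Only numpy, scipy, OpenCV 4.12 (cv2) and the standard library are available. Lean on these libraries where they do the work, as an engineer would, in place of code of your own. Each camera call takes 0.05 s, during which the arm holds its last target.

### The job

Move the sprung sensor clip from its stand onto the upright steel edge of the tube carrier, pushed well down and square, and let go of it. Then swing the cam lever up to where the carrier is at its highest (lever straight up) and finish while still holding the lever there by its black bar, since it springs back when released. Do not start the lever before the clip is on, touch neither the clip nor the carrier at the end, and leave the other things on the bench where they are.

Things in the scene. Friction and masses are not known exactly. Their poses are not given: they have to be found in the camera images.
- station: Cam lift station, fixed: white base plate 200 (x) x 120 (y) x 12 with bearing cheeks and four guide rods; on top a grey tube carrier that rides up and down. Origin: centre of its underside; z up. The lever is on its -y side and at rest lies towards its -x (roughly to the robot); the carrier's upright edge is on its +y side. Varying place and yaw.
- lever (a joint): Cam lever angle, rad. 0: resting on its stop, lying to the station's -x, 7 degrees below level; grows as it swings up. 1.70: straight up, cam (eccentric 16 mm) at its highest lift, 18 mm; on to 2.2 the carrier sinks again. A spring and the carrier's weight pull it back to 0 when let go; 2 to 3 N at the bar holds it.
- axle (a point): Point on the lever's turning axis (parallel to the station's y): 58 above the bench, 107 to the -y side of the station's centre, in the plane in which the middle of the grip bar swings. Axes as the station.
- grip_bar (a point): Lever handle: round black bar 18 thick, 54 long, parallel to the axle, at the lever's end. Origin: its middle, 120 from the axle, 43 above the bench at rest, 178 with the lever upright. y: the bar's axis; x and z turn with the lever (as the station's at lever 0). The 12 mm lever rod is 33 from its middle, at +y. Can be pinched from above across its axis; it turns in the grip.
- carrier: Grey tube carrier: block 150 x 90 x 30 holding eight capped tubes. Origin: centre of its underside, about 80 above the bench at rest; rises straight up 18 at the cam's highest point. Axes as the station.
- edge (a point): Plain steel upright plate on the carrier, moving with it: 64 long (x), 4 thick (y), 36 high, x and y as the station's. Origin: centre of its top edge, about 145 above the bench at rest, 35 above the carrier's block; the tube caps end 17 below it. The clip goes here.
- stand: Fixed stand on which the clip waits: grey foot 76 x 60 x 12 with an upright steel plate 64 long (x), 4 thick (y), its top 55 above the bench. Origin: centre of the foot's underside. Varying place and yaw.
- clip: Sprung sensor clip, 50 (y, over its black handle plates) x 22 x 52 high, 70 g; at the start fully home on the stand's plate. Pressing the handles together along y parts the steel jaws below. Origin: lower end of the jaws, mid gap when on a 4 mm plate; z up. Jaws 22 deep: fully home, a plate's top is 22 above the origin. Fully squeezed, jaws and handles centre 5 off the origin along +y.
- clip_grip (a point): Point 38 above the clip's origin, at mid-height of the handle plates: these are flat, 22 wide, from 22 to 52 above the origin, outer faces at y = +25 and -25 when on a plate. Axes as the clip.
- clip_jaw (a joint): Opening of the clip in m: 0 on a 4 mm plate; +0.010 fully squeezed (handles 40 over all, jaws 14 apart); -0.003 empty and shut. The spring takes about 7 N at 0 and 11 N fully squeezed, then a stop takes the rest of the grip.
- tip_box: Bystander, not part of the job: pipette tip box, 122 x 82 x 63, white lid on grey. Origin: centre of its underside.
- tube_rack: Bystander, not part of the job: white block 70 x 130 x 50 with eight capped tubes, 91 high in all. Origin: centre of its underside.
- beaker: Bystander, not part of the job: open glass beaker, 66 across, 85 high. Origin: centre of its underside.
- reagent_bottle: Bystander, not part of the job: amber glass bottle with white cap, 60 across, 150 high. Origin: centre of its underside.
- sample_jar: Bystander, not part of the job: small closed glass jar, 58 across, 70 high. Origin: centre of its underside.
- marker: Bystander, not part of the job: marker pen lying flat, 130 long, 17 thick. Origin: centre of its underside.
- dishes: Bystander, not part of the job: stack of three shallow round dishes, 90 across, 45 high. Origin: centre of its underside.
Mind the look-alikes: they are no part of the job. Of the things that look like the clip, the smallest one is meant.

How it is judged:
By the outcome, as a careful person would: the job done as asked, in the order asked, and still so for the second after the job is handed in, while the arm keeps its last pose, push and grip.
It also fails if it takes over 54 s, if anything falls off the work surface, if the arm or the gripper's body presses on something with over 40 N, if the wrist force passes 120 N, or if a joint passes its speed limit or range.

## Working session

There is one attempt and no reset: what is moved stays moved. The work goes in short steps, Python scripts to look and compute and a tool call to move; the robot and the scene stay as the last step left them, time stands still between calls to the robot, and variables do not carry over. Pictures are saved under pics/ and viewed, and the job is handed in when it is done.

Besides the shell and the picture viewer there is one more tool, called after "Call:" by a JSON object that holds its "method" and its "body", one argument or row to a line. jog_arm: Moves the arm, as the interface text tells. Its arguments: {"type":"object","properties":{"slide":{"type":"array"},"rot":{"type":"array"},"claw":{"type":"number"},"squeeze":{"type":"number"}},"required":["slide","rot"]}

```bash
ls; mkdir -p pics
python3 - <<'E'
from station import ctrl, viewer
import cv2
for n in ("scene","top"):
    cv2.imwrite(f"pics/{n}0.png",viewer.read_camera(n)); 
    print(n,viewer.get_calibration(n))
print(ctrl.get_obs())
E
```

```text
pics
scene {'fx': 492.06199559948834, 'fy': 492.06199559948834, 'cx': 256.8599897211787, 'cy': 189.2617285764452, 'eye': array([1.04777437, 0.77586383, 0.99332564]), 'rotation': array([-0.70903215, -2.61452433,  1.1496574 ])}
top {'fx': 409.188325857062, 'fy': 409.188325857062, 'cx': 252.97230374233385, 'cy': 193.9527689545503, 'eye': array([ 0.45204011, -0.02456528,  1.39413069]), 'rotation': array([-2.15534859,  2.19891126, -0.09579322])}
{'clock': 0.1, 'qpos': array([-1.36529091e+00,  3.79370788e-01,  1.73471466e+00, -7.98269703e-07,
        1.02851668e+00, -3.33513773e-02]), 'joint_vel': array([ 0.00089825,  0.00108821,  0.00038863, -0.00041168,  0.00192755,
        0.00100779]), 'effort': array([-2.58404225e-04, -7.65049267e+01, -4.35295486e+01,  6.51847199e-02,
        3.98117804e-02, -1.82761846e-05]), 'tcp_pos': array([ 0.16550072, -0.6797858 ,  0.21334742]), 'tool_rot': array([ 2.09497529,  0.25246847, -2.09515985]), 'contact_force': array([0.06167331, 0.21641044, 0.10723805]), 'ft_torque': array([-0.0163992 ,  0.0481908 ,  0.02703351]), 'opening': 0.993506584819011}
```

View pics/scene0.png

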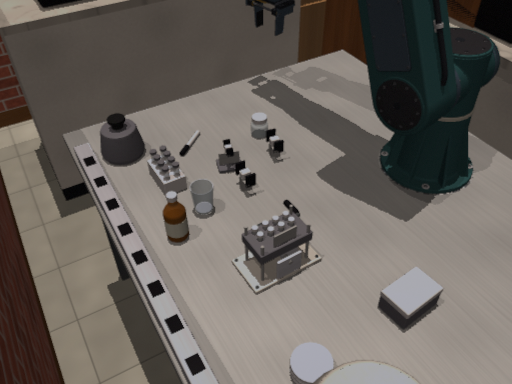

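View pics/top0.png

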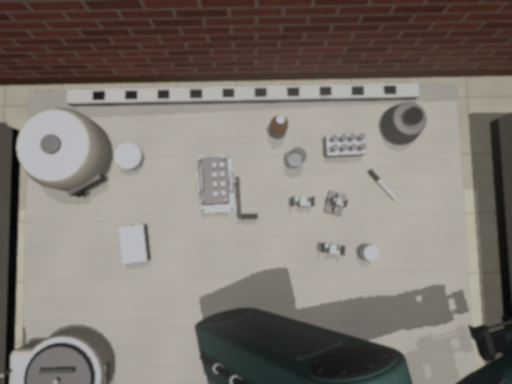

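```bash
cat > h.py <<'E'
import numpy as np, cv2
from scipy.spatial.transform import Rotation as R
from station import ctrl, viewer
def cal(n):
    c=viewer.get_calibration(n); return c,R.from_rotvec(c['rotation']).as_matrix()
def proj(n,p):
    c,M=cal(n); q=(np.atleast_2d(p)-c['eye'])@M   # try cam->world
    return np.c_[c['fx']*q[:,0]/q[:,2]+c['cx'], c['fy']*q[:,1]/q[:,2]+c['cy']]
def ray(n,uv,z):
    c,M=cal(n); d=M@np.array([(uv[0]-c['cx'])/c['fx'],(uv[1]-c['cy'])/c['fy'],1])
    return c['eye']+d*(z-c['eye'][2])/d[2]
def crop(n,img,x0,y0,x1,y1,k,f):
    cv2.imwrite(f,cv2.resize(img[y0:y1,x0:x1],None,fx=k,fy=k,interpolation=cv2.INTER_CUBIC))
E
python3 - <<'E'
from h import *
s=cv2.imread('pics/scene0.png');t=cv2.imread('pics/top0.png')
print(proj('top',[0,0,0]),proj('scene',[0,0,0]),proj('top',[0.166,-.68,.214]))
crop('s',s,200,110,300,200,8,'pics/a1.png')
crop('s',s,220,190,330,290,7,'pics/a2.png')
crop('t',t,280,175,380,265,8,'pics/a3.png')
crop('t',t,190,145,270,225,7,'pics/a4.png')
for uv in [(301,202),(336,203),(331,249),(215,183),(248,216)]: print(uv,ray('top',uv,.05))
E
```

```text
[[248.29160112 367.40776029]] [[424.84803933 162.10280523]] [[487.81810474 326.99900989]]
(301, 202) [ 0.53968104 -0.18436539  0.05      ]
(336, 203) [ 0.53407986 -0.29942634  0.05      ]
(331, 249) [ 0.38429217 -0.27747846  0.05      ]
(215, 183) [0.6082712  0.09791501 0.05      ]
(248, 216) [ 0.49713704 -0.00906761  0.05      ]
```

View pics/a1.png

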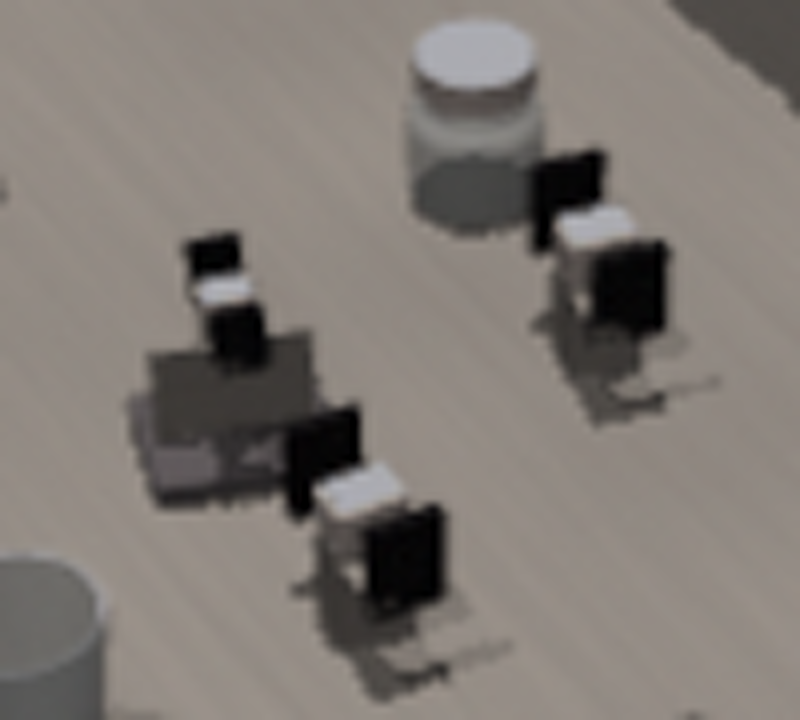

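View pics/a2.png

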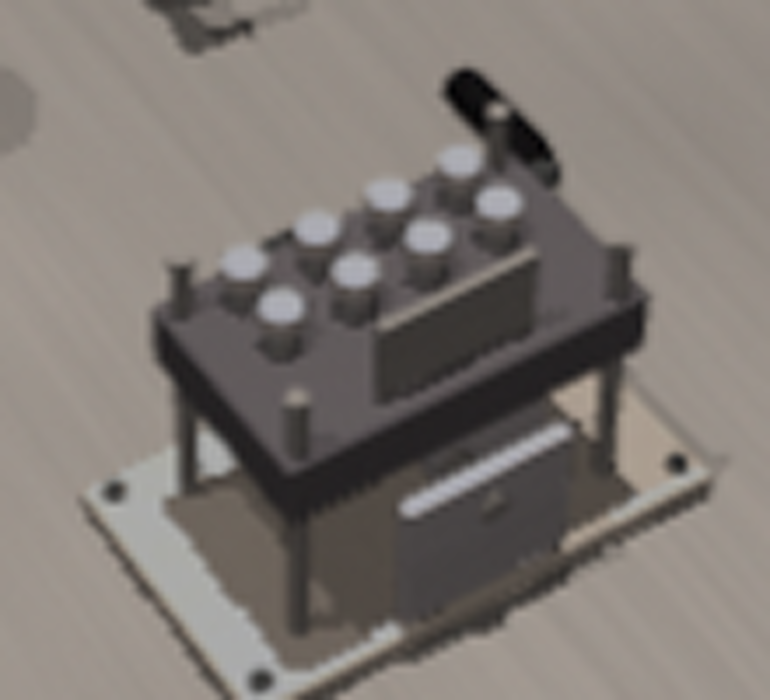

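View pics/a3.png

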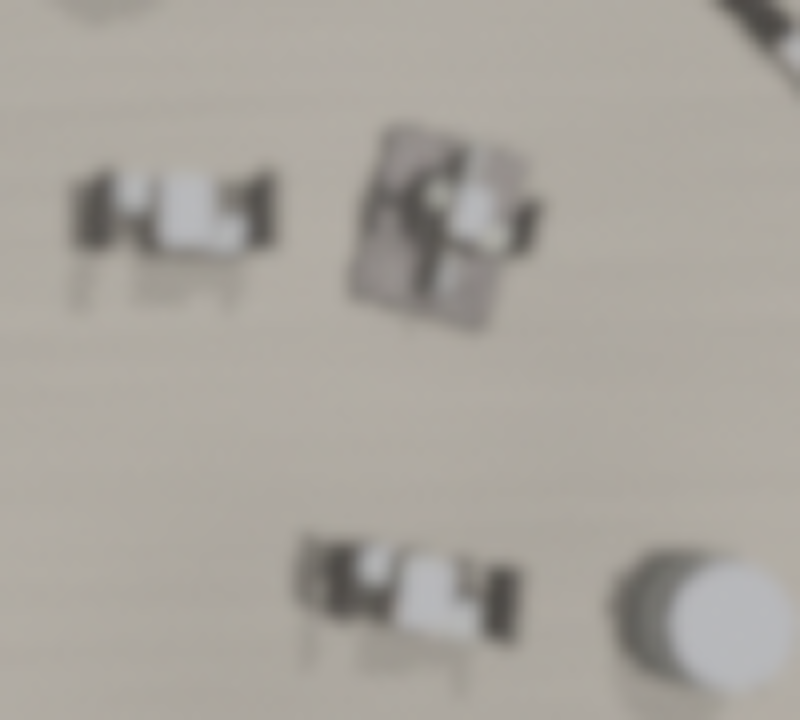

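View pics/a4.png

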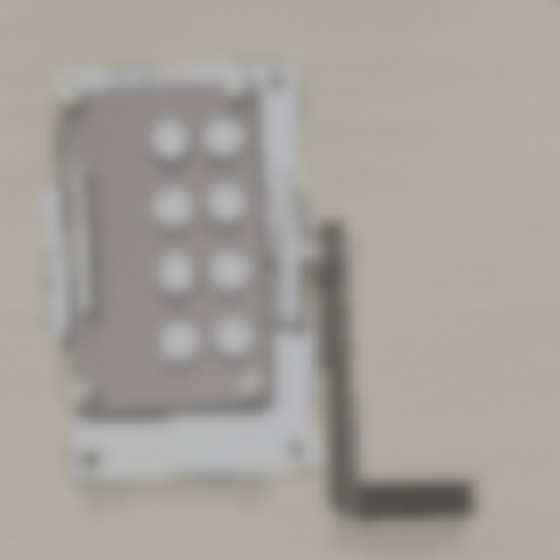

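```bash
cat >> h.py <<'E'
def up(o,k,pts): return [((x+.5)/k-.5+o[0],(y+.5)/k-.5+o[1]) for x,y in pts]
def T(p,P): 
    c,s=np.cos(p[2]),np.sin(p[2]); P=np.atleast_2d(P)
    return np.c_[c*P[:,0]-s*P[:,1]+p[0], s*P[:,0]+c*P[:,1]+p[1], P[:,2]]
E
python3 - <<'E'
from h import *
from scipy.optimize import least_squares
t4=lambda *a: up((190,145),7,a); s2=lambda *a: up((220,190),7,a)
obs=[('top',t4((62,73),(298,68),(315,478),(78,483),(345,500),(472,498)),
   [(.1,.06,.012),(.1,-.06,.012),(-.1,-.06,.012),(-.1,.06,.012),(-.119,-.074,.043),(-.119,-.134,.043)]),
 ('scene',s2((85,500),(715,475),(160,315),(293,478),(645,297)),
   [(.1,-.06,.012),(-.1,.06,.012),(.075,-.045,.11),(.075,.045,.11),(-.075,.045,.11)]),
]
def f(p): return np.concatenate([(proj(n,T(p,P))-np.array(u)).ravel() for n,u,P in obs])
r=least_squares(f,[.6,.1,0],loss='soft_l1'); print(r.x, np.degrees(r.x[2])); print(f(r.x).reshape(-1,2).round(1))
# edge: y, from scene & top, z=.145
E_=[('scene',s2((378,325),(535,250)),[1,-1]),('top',t4((80,165),(92,312)),[1,-1])]
for n,u,sg in E_:
    for uu,s in zip(u,sg):
        w=ray(n,uu,.145); d=w[:2]-r.x[:2]; c,ss=np.cos(r.x[2]),np.sin(r.x[2]); print(n,w,'local',c*d[0]+ss*d[1],-ss*d[0]+c*d[1])
# stand
st=up((280,175),8,[(395,122),(530,160),(485,332),(350,295)])
P=[(.038,.03,.012),(.038,-.03,.012),(-.038,-.03,.012),(-.038,.03,.012)]
g=lambda p:(proj('top',T(p,P))-np.array(st)).ravel()
q=least_squares(g,[.53,-.3,-.2]); print(q.x,np.degrees(q.x[2]),g(q.x).round(1))
# scene prediction of the stand & clip
s=cv2.imread('pics/scene0.png');t=cv2.imread('pics/top0.png')
for n,im,o in (('scene',s,(200,110,300,200)),('top',t,(280,175,380,265))):
    k=8;c=cv2.resize(im[o[1]:o[3],o[0]:o[2]],None,fx=k,fy=k,interpolation=cv2.INTER_CUBIC)
    def poly(pts,col):
        u=(proj(n,T(q.x,pts))-[o[0],o[1]]+.5)*k-.5
        cv2.polylines(c,[u.round().astype(int)],True,col,1)
    poly(P,(0,0,255)); poly([(.032,0,.055),(-.032,0,.055)],(0,255,0))
    for y in(.025,-.025): poly([(.011,y,.055),(-.011,y,.055),(-.011,y,.085),(.011,y,.085)],(255,0,0))
    cv2.imwrite(f'pics/b_{n}.png',c)
M=R.from_rotvec(ctrl.get_obs()['tool_rot']).as_matrix(); print(M.round(3))
E
```

```text
[0.61141615 0.10042945 0.0415315 ] 2.3795795727293165
[[-2.2  0.4]
 [-0.9 -1. ]
 [ 0.  -1.2]
 [-1.6  0.3]
 [-0.1  0.7]
 [-0.1 -0.1]
 [-1.  -1.4]
 [ 0.3 -0.3]
 [-1.5 -1.2]
 [-0.3 -0.1]
 [ 1.5 -0.6]]
scene [0.64156617 0.13259928 0.145     ] local 0.03145970503989376 0.030890272463545657
scene [0.57856606 0.13073829 0.145     ] local -0.03156335259320499 0.03164662426305335
top [0.64415239 0.13183901 0.145     ] local 0.03401212715241088 0.03002328806748342
top [0.57902475 0.12716367 0.145     ] local -0.03125347228284376 0.028056046064915737
[ 0.5366918  -0.30234785 -0.29149907] -16.701666460557416 [-0.1 -0.   0.1 -0.   0.2  0.1 -0.2 -0.1]
[[-0.     0.237 -0.972]
 [ 0.001 -0.972 -0.237]
 [-1.    -0.001 -0.   ]]
```

View pics/b_scene.png

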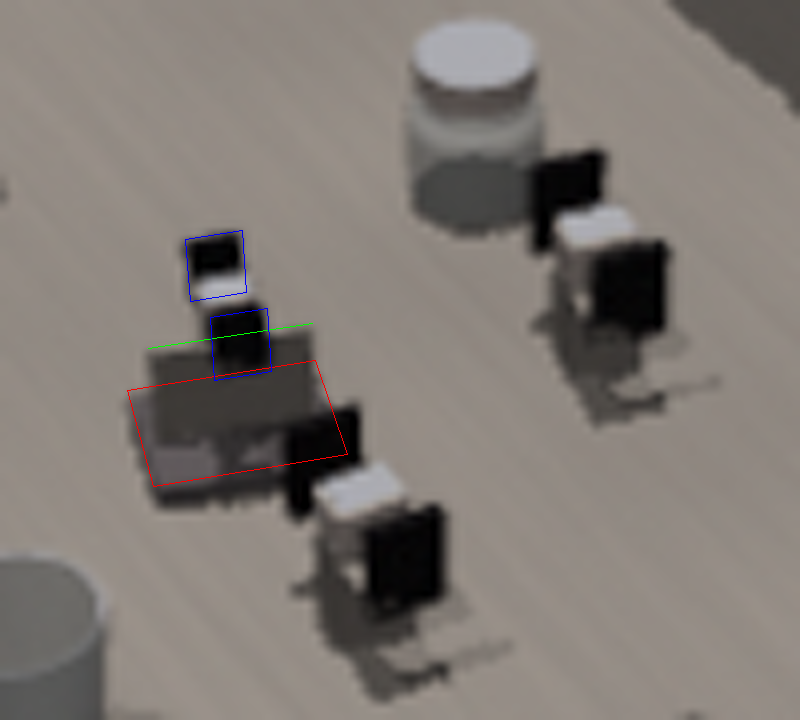

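View pics/b_top.png

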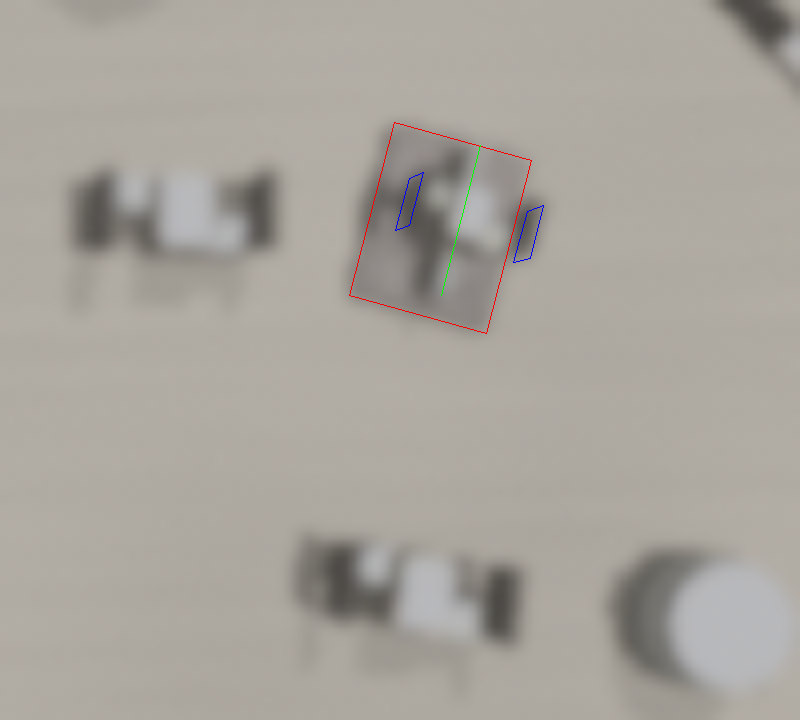

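Call:
{"method": "jog_arm", "body": {
  "slide": [
    [0,0,0],
    [0,0,0],
    [0,0,0],
    [0,0,0],
    [0,-3.9,-2.06],
    [0,-3.9,-2.06],
    [0,-3.9,-2.06],
    [0,-3.9,-2.06]
  ],
  "rot": [
    [7.6,0,0],
    [7.6,0,0],
    [7.6,0,0],
    [7.6,0,0],
    [0,0,0],
    [0,0,0],
    [0,0,0],
    [0,0,0]
  ],
  "claw": -1
}}

```text
clock: 0.9
tcp_pos: [0.2901, -0.553, 0.2136]
tool_rot: [-2.064, 0.303, 2.065]
contact_force: [1.1, 0.0, 0.2]
opening: 1.001
```

Call:
{"method": "jog_arm", "body": {
  "slide": [
    [0,-3.9,-2.06],
    [0,-3.9,-2.06],
    [0,-3.9,-2.06],
    [0,-3.9,-2.06],
    [0,-3.9,-2.06],
    [0,-3.9,-2.06],
    [0,-3.9,-2.06],
    [0,-3.9,-2.06]
  ],
  "rot": [
    [0,0,0],
    [0,0,0],
    [0,0,0],
    [0,0,0],
    [0,0,0],
    [0,0,0],
    [0,0,0],
    [0,0,0]
  ]
}}

```text
clock: 1.7
tcp_pos: [0.5379, -0.3015, 0.2138]
tool_rot: [-2.064, 0.303, 2.065]
contact_force: [1.0, -0.7, -0.2]
opening: 1.003
```

Call:
{"method": "jog_arm", "body": {
  "slide": [
    [2,0,0],
    [2,0,0],
    [2,0,0],
    [1,0,0],
    [0,0,0],
    [0,0,0],
    [0,0,0],
    [0,0,0]
  ],
  "rot": [
    [0,0,0],
    [0,0,0],
    [0,0,0],
    [0,0,0],
    [0,0,0],
    [0,0,0],
    [0,0,0],
    [0,0,0]
  ]
}}

```text
clock: 2.5
tcp_pos: [0.5373, -0.3034, 0.1448]
tool_rot: [-2.066, 0.304, 2.064]
contact_force: [-0.7, -0.0, -0.0]
opening: 1.006
```

```bash
cat >> h.py <<'E'
def err(xyz,yaw):
    "tool-axis shift (cm) and x-turn (deg) to bring TCP to xyz with tool-y at yaw deg, tool down"
    o=ctrl.get_obs(); M=R.from_rotvec(o['tool_rot']).as_matrix()
    a=np.radians(yaw); y=np.array([np.cos(a),np.sin(a),0]); x=np.array([0,0,-1.]); D=np.c_[x,y,np.cross(x,y)]
    print('t',round(o['clock'],2),'tcp',o['tcp_pos'].round(4),'F',o['contact_force'].round(1),'op',round(o['opening'],3))
    print('tool d cm',(100*M.T@(np.array(xyz)-o['tcp_pos'])).round(2),'rot deg',np.degrees(R.from_matrix(M.T@D).as_rotvec()).round(2))
E
python3 - <<'E'
from h import *
err((.537,-.302,.052),-106.7)
s=viewer.read_camera('scene');t=viewer.read_camera('top')
cv2.imwrite('pics/s1.png',s);crop('s',s,190,90,290,180,8,'pics/c1.png');crop('t',t,280,165,380,255,8,'pics/c2.png')
E
```

```text
t 2.5 tcp [ 0.5373 -0.3034  0.1448] F [-0.7 -0.  -0. ] op 1.006
tool d cm [ 9.28 -0.12  0.08] rot deg [-0.03 -0.07 -0.02]
```

View pics/c1.png

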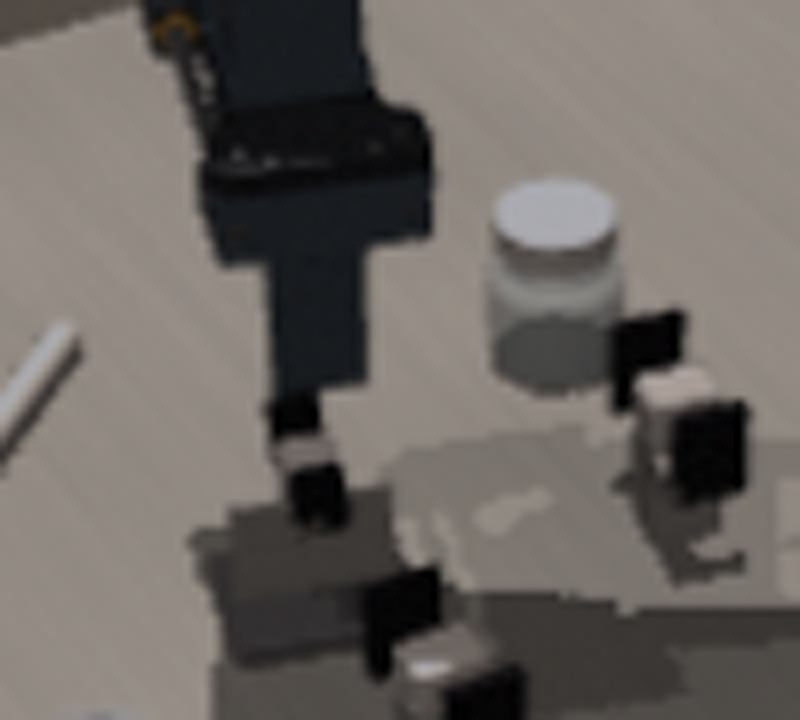

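View pics/c2.png

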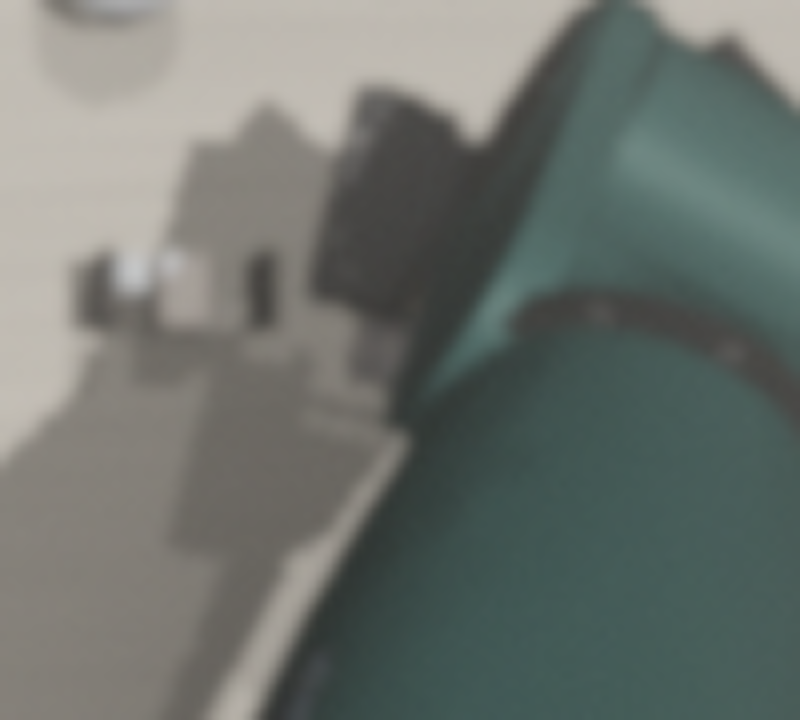

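Call:
{"method": "jog_arm", "body": {
  "slide": [
    [0,-0.1,0.1],
    [0,0,0],
    [2,0,0],
    [2,0,0],
    [2,0,0],
    [2,0,0],
    [1,0,0],
    [0.3,0,0]
  ],
  "rot": [
    [0,0,0],
    [0,0,0],
    [0,0,0],
    [0,0,0],
    [0,0,0],
    [0,0,0],
    [0,0,0],
    [0,0,0]
  ],
  "claw": -0.5
}}

```text
clock: 3.4
tcp_pos: [0.5358, -0.3015, 0.05]
tool_rot: [-2.063, 0.303, 2.066]
contact_force: [0.3, -0.3, 0.0]
opening: 0.748
```

Call:
{"method": "jog_arm", "body": {
  "slide": [
    [0,0,0],
    [0,0,0],
    [0,0,0],
    [0,0,0],
    [0,0,0],
    [0,0,0],
    [0,0,0],
    [0,0,0]
  ],
  "rot": [
    [0,0,0],
    [0,0,0],
    [0,0,0],
    [0,0,0],
    [0,0,0],
    [0,0,0],
    [0,0,0],
    [0,0,0]
  ]
}}

```text
clock: 4.2
tcp_pos: [0.5363, -0.3018, 0.0509]
tool_rot: [-2.065, 0.303, 2.065]
contact_force: [-0.0, 0.5, -0.4]
opening: 0.751
```

Run:
```python
from h import *
err((.537,-.302,.052),-106.7)
s=viewer.read_camera('scene');crop('s',s,190,90,290,180,8,'pics/d1.png')
```

```text
t 4.2 tcp [ 0.5363 -0.3018  0.0509] F [-0.   0.5 -0.4] op 0.751
tool d cm [-0.11  0.   -0.08] rot deg [-0.01  0.    0.  ]
```

View pics/d1.png

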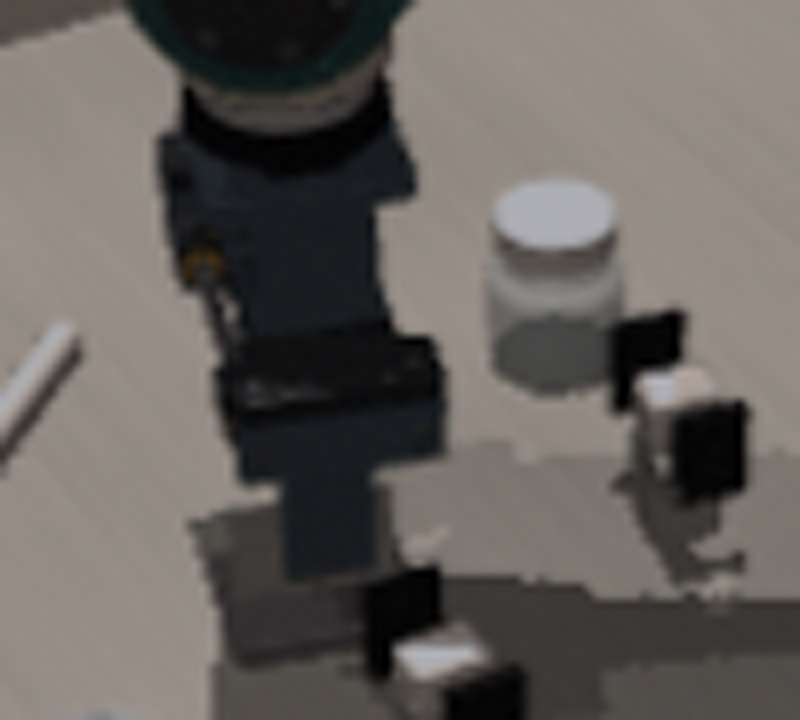

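Call:
{"method": "jog_arm", "body": {
  "slide": [
    [0,0,0],
    [0,0,0],
    [0,0,0],
    [0,0,0],
    [0,0,0],
    [0,0,0],
    [0,0,0],
    [0,0,0]
  ],
  "rot": [
    [0,0,0],
    [0,0,0],
    [0,0,0],
    [0,0,0],
    [0,0,0],
    [0,0,0],
    [0,0,0],
    [0,0,0]
  ],
  "claw": 1,
  "squeeze": 25
}}

```text
clock: 5.05
tcp_pos: [0.5363, -0.3017, 0.0509]
tool_rot: [-2.065, 0.303, 2.065]
contact_force: [-0.4, -0.2, -0.6]
opening: 0.433
```

Run:
```python
from h import *
err((.537,-.302,.052),-106.7)
```

```text
t 5.05 tcp [ 0.5363 -0.3017  0.0509] F [-0.4 -0.2 -0.6] op 0.433
tool d cm [-0.11  0.   -0.08] rot deg [-0.02  0.01  0.  ]
```

Call:
{"method": "jog_arm", "body": {
  "slide": [
    [-0.5,0,0],
    [-1,0,0],
    [-2,0,0],
    [-3,0,0],
    [-4,0,0],
    [-4,0,0],
    [-4,0,0],
    [-2,0,0]
  ],
  "rot": [
    [0,0,0],
    [0,0,0],
    [0,0,0],
    [0,0,0],
    [0,0,0],
    [0,0,0],
    [0,0,0],
    [0,0,0]
  ]
}}

```text
clock: 5.85
tcp_pos: [0.5373, -0.3023, 0.2608]
tool_rot: [-2.07, 0.305, 2.061]
contact_force: [-0.7, -0.0, -0.5]
opening: 0.432
```

Run:
```python
from h import *
p=[.61141615,.10042945,.0415315]
tgt=T(p,[0,.0305,.25])[0]; print(tgt)
err(tgt,-87.6)
s=viewer.read_camera('scene');crop('s',s,190,30,320,130,6,'pics/e1.png')
```

```text
[0.6101498  0.13090315 0.25      ]
t 5.85 tcp [ 0.5373 -0.3023  0.2608] F [-0.7 -0.  -0.5] op 0.432
tool d cm [  1.   -43.59   5.48] rot deg [-19.11  -0.25  -0.11]
```

View pics/e1.png

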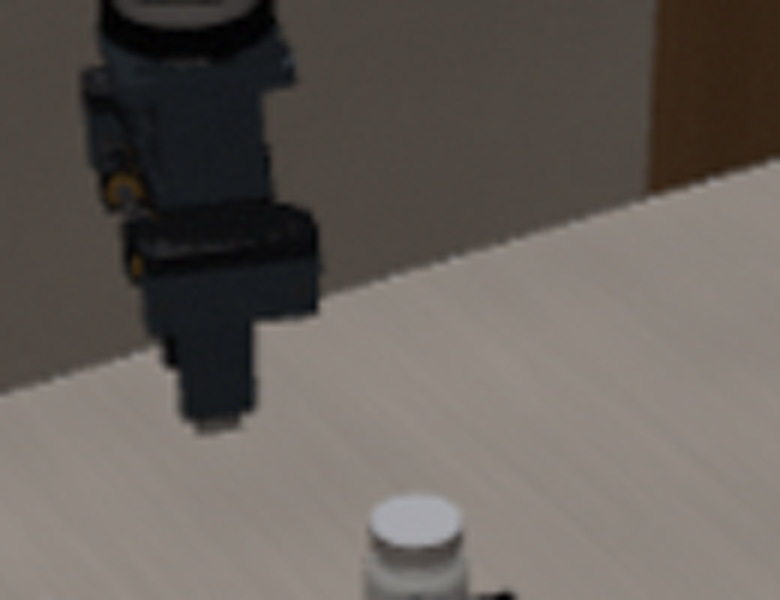

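Call:
{"method": "jog_arm", "body": {
  "slide": [
    [0,0,0],
    [0,0,0],
    [0,0,0],
    [0,-2.3,-0.5],
    [0,-4.5,-0.95],
    [0,-4.5,-0.95],
    [0,-4.5,-0.95],
    [0,-4.5,-0.95]
  ],
  "rot": [
    [-6.37,0,0],
    [-6.37,0,0],
    [-6.37,0,0],
    [0,0,0],
    [0,0,0],
    [0,0,0],
    [0,0,0],
    [0,0,0]
  ]
}}

```text
clock: 6.7
tcp_pos: [0.5706, -0.0954, 0.2564]
tool_rot: [2.201, 0.045, -2.2]
contact_force: [0.7, -0.1, 0.1]
opening: 0.43
```

Call:
{"method": "jog_arm", "body": {
  "slide": [
    [0,-4.5,-0.95],
    [0,-4.5,-0.95],
    [0,-4.5,-0.95],
    [0,-4.5,-0.95],
    [0,-3.5,-0.75],
    [0,-1.2,-0.25],
    [0,0,0],
    [0,0,0]
  ],
  "rot": [
    [0,0,0],
    [0,0,0],
    [0,0,0],
    [0,0,0],
    [0,0,0],
    [0,0,0],
    [0,0,0],
    [0,0,0]
  ]
}}

```text
clock: 7.5
tcp_pos: [0.609, 0.1309, 0.2559]
tool_rot: [2.2, 0.046, -2.201]
contact_force: [1.0, 0.1, -0.9]
opening: 0.43
```

Run:
```python
from h import *
p=[.61141615,.10042945,.0415315]
tgt=T(p,[0,.0305,.25])[0]; print(tgt)
err(tgt,-87.6)
s=viewer.read_camera('scene');crop('s',s,220,160,320,260,7,'pics/f1.png')
t=viewer.read_camera('top');crop('s',t,170,140,270,230,7,'pics/f2.png')
```

```text
[0.6101498  0.13090315 0.25      ]
t 7.5 tcp [0.609  0.1309 0.2559] F [ 1.   0.1 -0.9] op 0.43
tool d cm [ 0.59  0.   -0.12] rot deg [-0.01  0.02 -0.01]
```

View pics/f1.png

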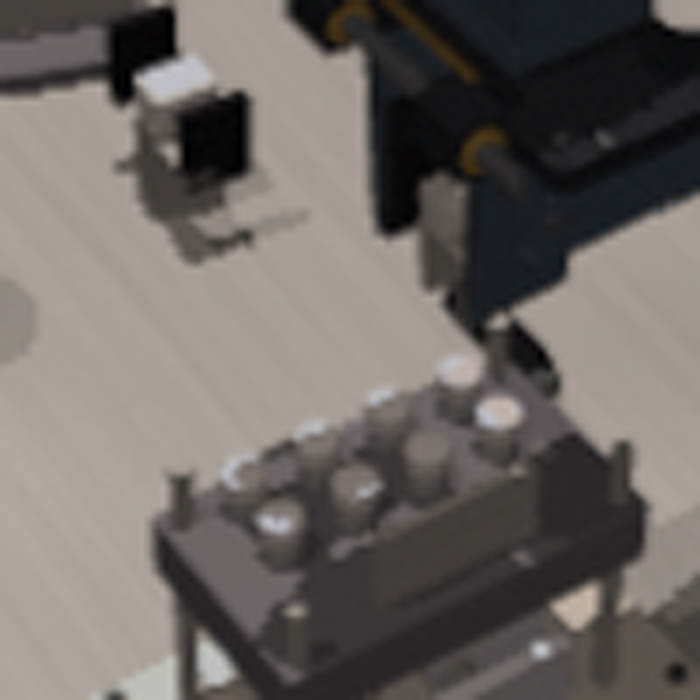

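View pics/f2.png

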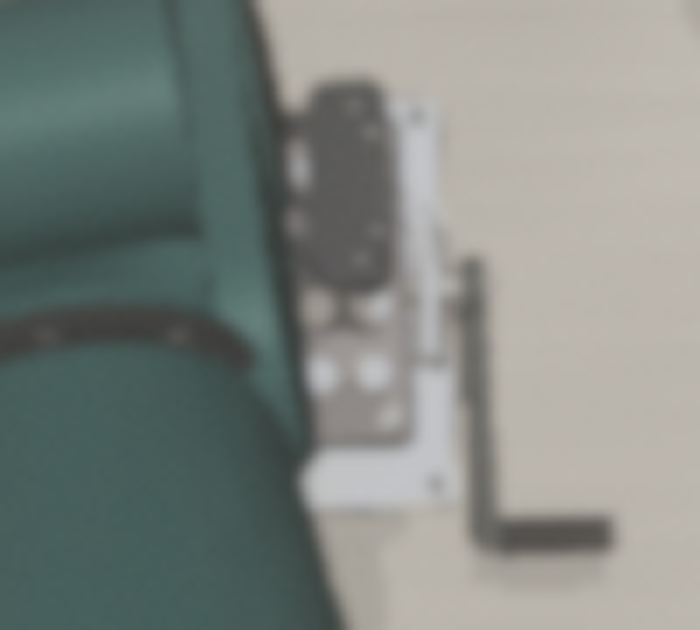

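Call:
{"method": "jog_arm", "body": {
  "slide": [
    [1,0,-0.1],
    [2,0,0],
    [2,0,0],
    [2,0,0],
    [0.9,0,0],
    [0,0,0],
    [0,0,0],
    [0,0,0]
  ],
  "rot": [
    [0,0,0],
    [0,0,0],
    [0,0,0],
    [0,0,0],
    [0,0,0],
    [0,0,0],
    [0,0,0],
    [0,0,0]
  ]
}}

```text
clock: 8.4
tcp_pos: [0.6108, 0.1316, 0.1779]
tool_rot: [2.202, 0.046, -2.199]
contact_force: [-0.3, -0.2, -1.3]
opening: 0.436
```

Run:
```python
from h import *
p=[.61141615,.10042945,.0415315]
tgt=T(p,[0,.0305,.1409])[0]; print(tgt)
err(tgt,-87.6)
o=(240,175,320,250);k=8
s=viewer.read_camera('scene');crop('s',s,*o,k,'pics/g1.png')
# overlay predicted edge and jaws
im=cv2.imread('pics/g1.png'); u=(proj('scene',T(p,[(.032,.0305,.145),(-.032,.0305,.145)]))-[o[0],o[1]]+.5)*k-.5
cv2.polylines(im,[u.round().astype(int)],True,(0,255,0),1)
tc=ctrl.get_obs()['tcp_pos']; q=[tc[0],tc[1],p[2]]
for y in(-.007,.007):
  u=(proj('scene',T(q,[(.011,y,tc[2]-.018),(-.011,y,tc[2]-.018),(-.011,y,tc[2]+.004),(.011,y,tc[2]+.004)]))-[o[0],o[1]]+.5)*k-.5
  cv2.polylines(im,[u.round().astype(int)],True,(0,0,255),1)
cv2.imwrite('pics/g2.png',im)
```

```text
[0.6101498  0.13090315 0.1409    ]
t 8.4 tcp [0.6108 0.1316 0.1779] F [-0.3 -0.2 -1.3] op 0.436
tool d cm [3.7  0.07 0.08] rot deg [-0.02 -0.08  0.01]
```

View pics/g1.png

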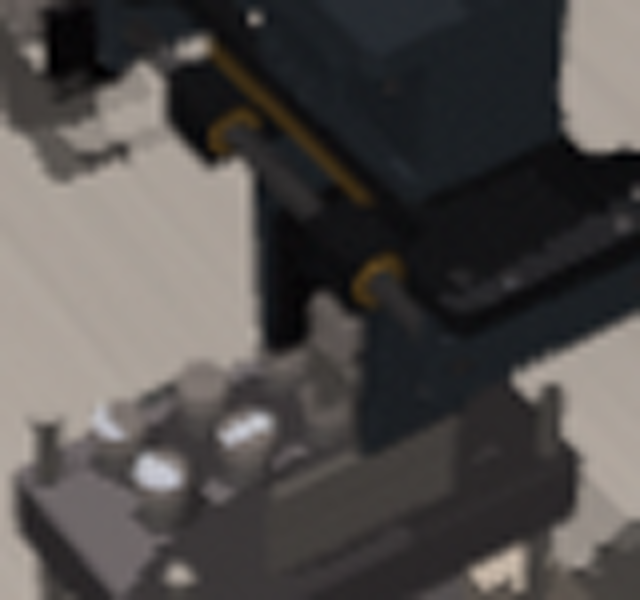

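View pics/g2.png

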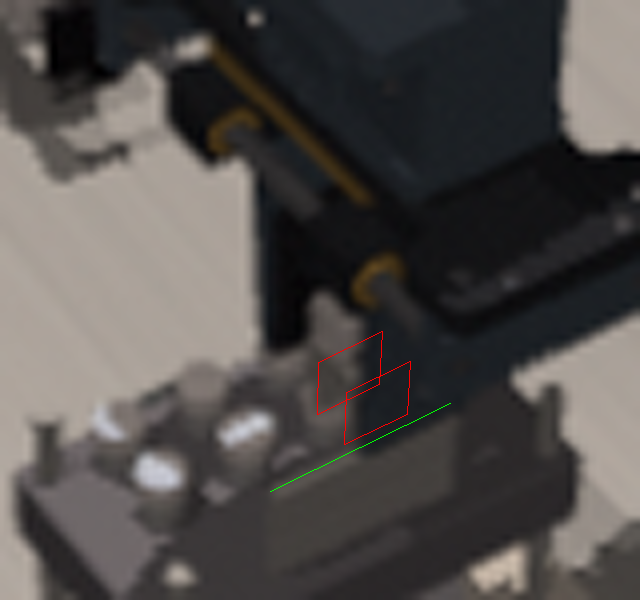

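Call:
{"method": "jog_arm", "body": {
  "slide": [
    [0.4,0,0],
    [0.4,0,0],
    [0.4,0,0],
    [0.4,0,0],
    [0.4,0,0],
    [0.3,0,0],
    [0,0,0],
    [0,0,0]
  ],
  "rot": [
    [0,0,0],
    [0,0,0],
    [0,0,0],
    [0,0,0],
    [0,0,0],
    [0,0,0],
    [0,0,0],
    [0,0,0]
  ]
}}

```text
clock: 9.25
tcp_pos: [0.6103, 0.1317, 0.1539]
tool_rot: [2.2, 0.046, -2.2]
contact_force: [-0.0, -0.1, -0.5]
opening: 0.43
```

Run:
```python
from h import *
p=[.61141615,.10042945,.0415315]
err(T(p,[0,.0305,.1409])[0],-87.6)
s=viewer.read_camera('scene');crop('s',s,240,175,320,250,8,'pics/g3.png')
```

```text
t 9.25 tcp [0.6103 0.1317 0.1539] F [-0.  -0.1 -0.5] op 0.43
tool d cm [1.3  0.08 0.02] rot deg [-0.01  0.    0.  ]
```

View pics/g3.png

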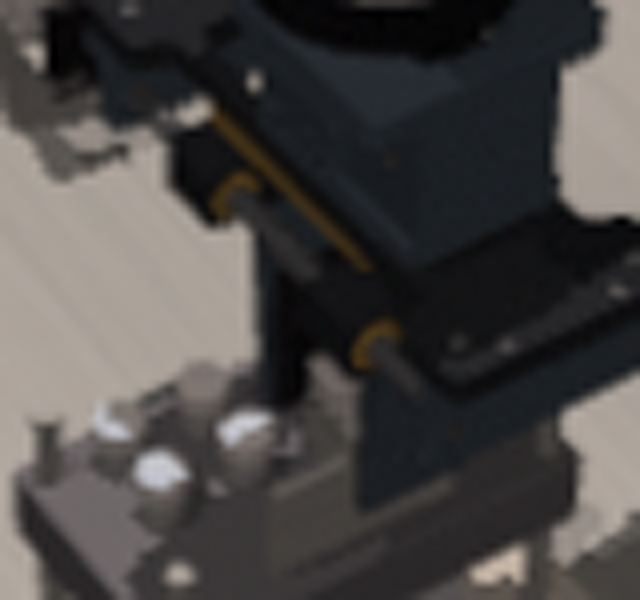

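Call:
{"method": "jog_arm", "body": {
  "slide": [
    [0.2,0.05,0],
    [0.3,0,0],
    [0.3,0,0],
    [0.2,0,0],
    [0.2,0,0],
    [0.1,0,0],
    [0,0,0],
    [0,0,0]
  ],
  "rot": [
    [0,0,0],
    [0,0,0],
    [0,0,0],
    [0,0,0],
    [0,0,0],
    [0,0,0],
    [0,0,0],
    [0,0,0]
  ]
}}

```text
clock: 10.1
tcp_pos: [0.6103, 0.1312, 0.141]
tool_rot: [2.2, 0.046, -2.2]
contact_force: [0.7, 0.4, -0.7]
opening: 0.432
```

Run:
```python
from h import *
p=[.61141615,.10042945,.0415315]
err(T(p,[0,.0305,.1409])[0],-87.6)
```

```text
t 10.1 tcp [0.6103 0.1312 0.141 ] F [ 0.7  0.4 -0.7] op 0.432
tool d cm [0.01 0.03 0.01] rot deg [-0.01  0.    0.  ]
```

Call:
{"method": "jog_arm", "body": {
  "slide": [
    [0.05,0,0],
    [0.05,0,0],
    [0,0,0],
    [0,0,0],
    [0,0,0],
    [0,0,0],
    [0,0,0],
    [0,0,0]
  ],
  "rot": [
    [0,0,0],
    [0,0,0],
    [0,0,0],
    [0,0,0],
    [0,0,0],
    [0,0,0],
    [0,0,0],
    [0,0,0]
  ]
}}

```text
clock: 10.9
tcp_pos: [0.6104, 0.1312, 0.1401]
tool_rot: [2.201, 0.046, -2.2]
contact_force: [-1.1, -0.6, 3.8]
opening: 0.431
```

Call:
{"method": "jog_arm", "body": {
  "slide": [
    [0.05,0,0],
    [0.05,0,0],
    [0,0,0],
    [0,0,0],
    [0,0,0],
    [0,0,0],
    [0,0,0],
    [0,0,0]
  ],
  "rot": [
    [0,0,0],
    [0,0,0],
    [0,0,0],
    [0,0,0],
    [0,0,0],
    [0,0,0],
    [0,0,0],
    [0,0,0]
  ]
}}

```text
clock: 11.7
tcp_pos: [0.6105, 0.1312, 0.1396]
tool_rot: [2.201, 0.046, -2.2]
contact_force: [-3.8, -1.1, 12.7]
opening: 0.43
```

Call:
{"method": "jog_arm", "body": {
  "slide": [
    [-0.05,0,0],
    [-0.05,0,0],
    [0,0,0],
    [0,0,0],
    [0,0,0],
    [0,0,0],
    [0,0,0],
    [0,0,0]
  ],
  "rot": [
    [0,0,0],
    [0,0,0],
    [0,0,0],
    [0,0,0],
    [0,0,0],
    [0,0,0],
    [0,0,0],
    [0,0,0]
  ]
}}

```text
clock: 12.5
tcp_pos: [0.6103, 0.1312, 0.14]
tool_rot: [2.201, 0.046, -2.2]
contact_force: [1.0, -1.0, 4.9]
opening: 0.43
```

Call:
{"method": "jog_arm", "body": {
  "slide": [
    [0,0,0],
    [0,0,0],
    [0,0,0],
    [0,0,0],
    [0,0,0],
    [0,0,0],
    [0,0,0],
    [0,0,0]
  ],
  "rot": [
    [0,0,0],
    [0,0,0],
    [0,0,0],
    [0,0,0],
    [0,0,0],
    [0,0,0],
    [0,0,0],
    [0,0,0]
  ],
  "claw": -0.6
}}

```text
clock: 13.3
tcp_pos: [0.6102, 0.1312, 0.1399]
tool_rot: [2.2, 0.046, -2.2]
contact_force: [0.4, 0.4, 0.5]
opening: 0.798
```

Call:
{"method": "jog_arm", "body": {
  "slide": [
    [-0.5,0,0],
    [-1,0,0],
    [-2,0,0],
    [-3,0,0],
    [-3,0,0],
    [-2,0,0],
    [0,0,0],
    [0,0,0]
  ],
  "rot": [
    [0,0,0],
    [0,0,0],
    [0,0,0],
    [0,0,0],
    [0,0,0],
    [0,0,0],
    [0,0,0],
    [0,0,0]
  ]
}}

```text
clock: 14.1
tcp_pos: [0.6102, 0.1312, 0.2554]
tool_rot: [2.201, 0.046, -2.199]
contact_force: [-0.6, -0.0, -1.0]
opening: 0.8
```

Run:
```python
from h import *
p=[.61141615,.10042945,.0415315]
err(T(p,[0,.0305,.1409])[0],-87.6)
s=viewer.read_camera('scene');crop('s',s,230,170,330,260,8,'pics/h3.png')
```

```text
t 14.1 tcp [0.6102 0.1312 0.2554] F [-0.6 -0.  -1. ] op 0.8
tool d cm [11.45  0.03  0.02] rot deg [-0.01 -0.05  0.01]
```

View pics/h3.png

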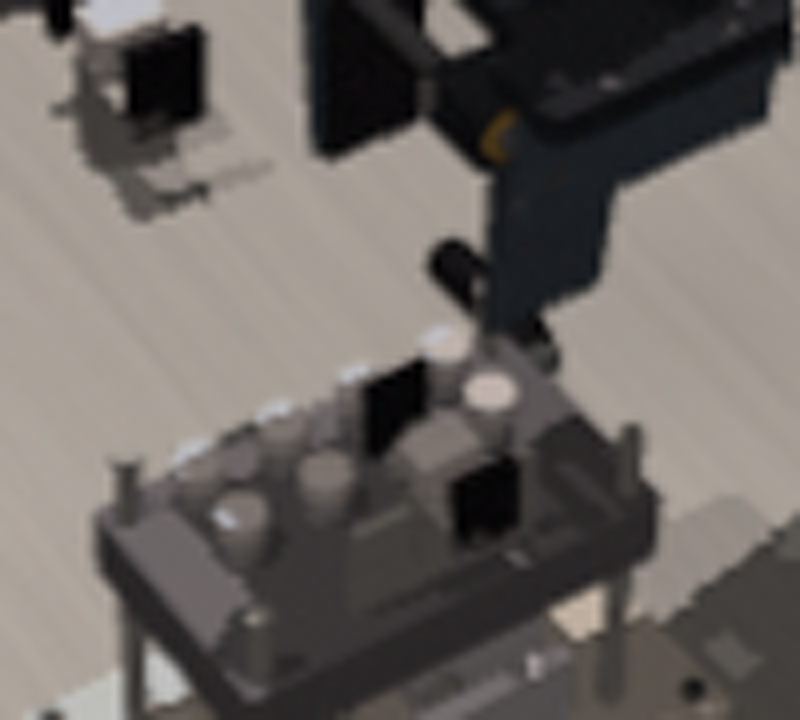

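Run:
```python
from h import *
p=[.61141615,.10042945,.0415315]
b=T(p,[-.1191,-.107,.024])[0]; print(b)
tc=ctrl.get_obs()['tcp_pos'];d=b-tc
for a in (2.4,):
  a=np.radians(a);y=np.array([np.cos(a),np.sin(a),0]);x=np.array([0,0,-1.]);print(d, 100*np.c_[x,y,np.cross(x,y)].T@d)
M=R.from_rotvec(ctrl.get_obs()['tool_rot']).as_matrix();print(100*M.T@d)
```

```text
[ 0.49686144 -0.01142326  0.024     ]
[-0.11302113 -0.14251942 -0.23054093] [ 23.05409318 -11.88900899  13.76615734]
[23.06095358 13.76634338 11.87548083]
```

Call:
{"method": "jog_arm", "body": {
  "slide": [
    [0,1.37,1.18],
    [0,2.75,2.38],
    [0,2.75,2.38],
    [0,2.75,2.38],
    [0,2.75,2.38],
    [0,1.4,1.18],
    [0,0,0],
    [0,0,0]
  ],
  "rot": [
    [0,0,0],
    [0,0,0],
    [0,0,0],
    [0,0,0],
    [0,0,0],
    [0,0,0],
    [-5,0,0],
    [-8.5,0,0]
  ],
  "claw": -0.4
}}

```text
clock: 14.95
tcp_pos: [0.4967, -0.012, 0.2545]
tool_rot: [2.071, 0.292, -2.072]
contact_force: [-0.2, -0.8, 0.4]
opening: 0.698
```

Call:
{"method": "jog_arm", "body": {
  "slide": [
    [0,0,0],
    [0,0,0],
    [0,0,0],
    [0,0,0],
    [0,0,0],
    [0,0,0],
    [0,0,0],
    [0,0,0]
  ],
  "rot": [
    [-8.5,0,0],
    [-8.5,0,0],
    [-8.5,0,0],
    [-8.5,0,0],
    [-8.5,0,0],
    [-8.5,0,0],
    [-8.5,0,0],
    [-8.5,0,0]
  ]
}}

```text
clock: 15.75
tcp_pos: [0.4969, -0.0115, 0.2543]
tool_rot: [1.282, 1.161, -1.284]
contact_force: [0.5, 0.4, -0.2]
opening: 0.699
```

Call:
{"method": "jog_arm", "body": {
  "slide": [
    [1,0,0],
    [3,0,0],
    [3,0,0],
    [3,0,0],
    [3,0,0],
    [1,0,0],
    [0,0,0],
    [0,0,0]
  ],
  "rot": [
    [-8.5,0,0],
    [0,0,0],
    [0,0,0],
    [0,0,0],
    [0,0,0],
    [0,0,0],
    [0,0,0],
    [0,0,0]
  ]
}}

```text
clock: 16.55
tcp_pos: [0.4978, -0.0114, 0.1158]
tool_rot: [1.179, 1.228, -1.178]
contact_force: [0.2, 0.4, 0.6]
opening: 0.701
```

Run:
```python
from h import *
p=[.61141615,.10042945,.0415315]
err(T(p,[-.1191,-.107,.024])[0],2.4)
s=viewer.read_camera('scene');t=viewer.read_camera('top')
o=(220,150,330,260);k=7
for n,im in(('scene',s),('top',t)):
  o=(220,150,330,260) if n=='scene' else (190,140,290,230)
  c=cv2.resize(im[o[1]:o[3],o[0]:o[2]],None,fx=k,fy=k,interpolation=cv2.INTER_CUBIC)
  cv2.imwrite(f'pics/i_{n}.png',c)
  for y in(-.025,.025):
    u=(proj(n,T(p,[(.011,y+.0305,.145),(-.011,y+.0305,.145),(-.011,y+.0305,.175),(.011,y+.0305,.175)]))-[o[0],o[1]]+.5)*k-.5
    cv2.polylines(c,[u.round().astype(int)],True,(0,0,255),1)
  u=(proj(n,T(p,[(-.119,-.080,.043),(-.119,-.134,.043)]))-[o[0],o[1]]+.5)*k-.5
  cv2.polylines(c,[u.round().astype(int)],True,(0,255,0),1)
  cv2.imwrite(f'pics/j_{n}.png',c)
```

```text
t 16.55 tcp [ 0.4978 -0.0114  0.1158] F [0.2 0.4 0.6] op 0.701
tool d cm [ 9.18 -0.1  -0.01] rot deg [-0.01  0.   -0.04]
```

View pics/j_scene.png

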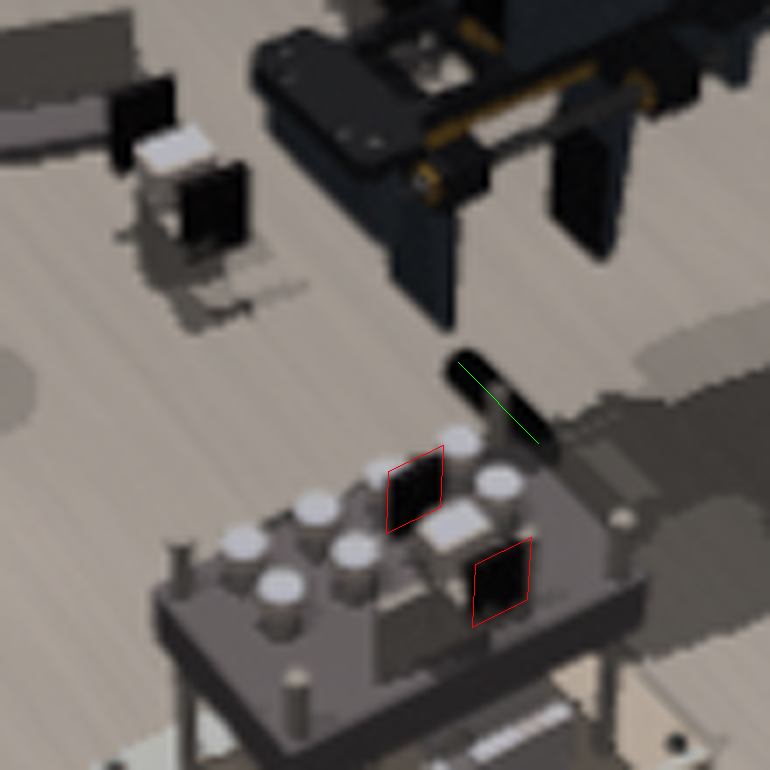

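View pics/j_top.png

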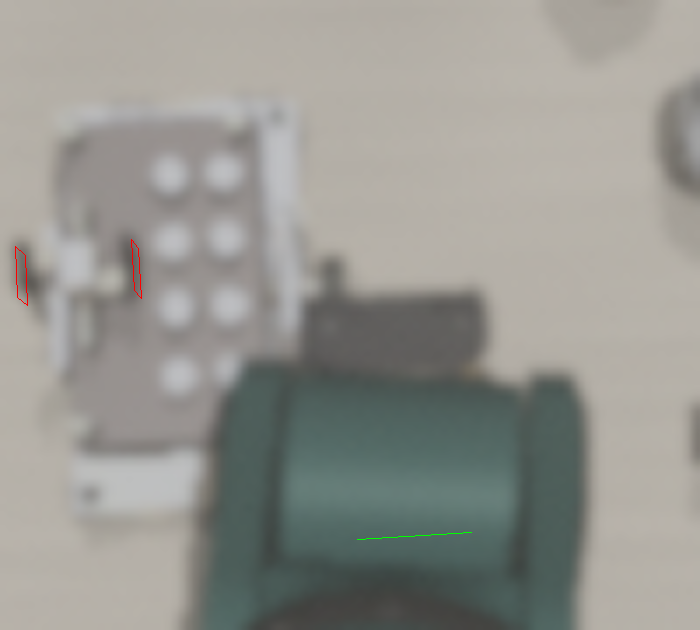

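Call:
{"method": "jog_arm", "body": {
  "slide": [
    [1,-0.05,0],
    [2,0,0],
    [2,0,0],
    [1.5,0,0],
    [1.5,0,0],
    [1,0,0],
    [0,0,0],
    [0,0,0]
  ],
  "rot": [
    [0,0,0],
    [0,0,0],
    [0,0,0],
    [0,0,0],
    [0,0,0],
    [0,0,0],
    [0,0,0],
    [0,0,0]
  ]
}}

```text
clock: 17.45
tcp_pos: [0.497, -0.0114, 0.0252]
tool_rot: [1.179, 1.229, -1.178]
contact_force: [-0.9, -0.2, 0.7]
opening: 0.701
```

Call:
{"method": "jog_arm", "body": {
  "slide": [
    [0,0,0],
    [0,0,0],
    [0,0,0],
    [0,0,0],
    [0,0,0],
    [0,0,0],
    [0,0,0],
    [0,0,0]
  ],
  "rot": [
    [0,0,0],
    [0,0,0],
    [0,0,0],
    [0,0,0],
    [0,0,0],
    [0,0,0],
    [0,0,0],
    [0,0,0]
  ],
  "claw": 1,
  "squeeze": 15
}}

```text
clock: 18.25
tcp_pos: [0.4949, -0.0114, 0.0244]
tool_rot: [1.177, 1.232, -1.181]
contact_force: [-8.5, -1.9, 1.7]
opening: 0.19
```

Run:
```python
from h import *
p=[.61141615,.10042945,.0415315]
err(T(p,[-.1191,-.107,.024])[0],2.4)
s=viewer.read_camera('scene');crop('s',s,220,150,330,260,7,'pics/k.png')
```

```text
t 18.25 tcp [ 0.4949 -0.0114  0.0244] F [-8.5 -1.9  1.7] op 0.19
tool d cm [0.03 0.2  0.01] rot deg [-0.   -0.01  0.22]
```

View pics/k.png

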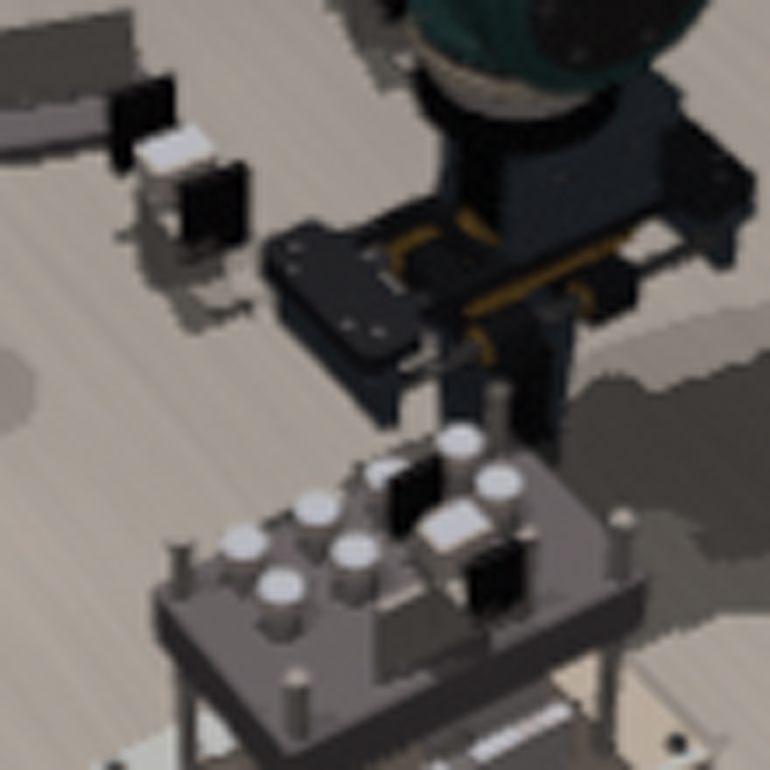

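Run:
```python
import numpy as np
w=np.concatenate([[.4,.8],np.ones(20),[.7,.4]]);a=np.radians(-7.2)+np.radians(97.2)*np.r_[0,np.cumsum(w)/w.sum()]
P=np.round(np.c_[-12*np.sin(a),-12*np.cos(a),0*a],2);d=np.diff(P,axis=0).round(2)
for i in range(3):print(d[8*i:8*i+8].tolist())
print(d.sum(0))
```

```text
[[-0.36, -0.04, 0.0], [-0.73, -0.04, 0.0], [-0.91, 0.0, 0.0], [-0.91, 0.07, 0.0], [-0.9, 0.14, 0.0], [-0.89, 0.21, 0.0], [-0.87, 0.28, 0.0], [-0.85, 0.34, 0.0]]
[[-0.81, 0.41, 0.0], [-0.79, 0.46, 0.0], [-0.75, 0.53, 0.0], [-0.7, 0.58, 0.0], [-0.66, 0.63, 0.0], [-0.61, 0.68, 0.0], [-0.55, 0.72, 0.0], [-0.5, 0.77, 0.0]]
[[-0.44, 0.8, 0.0], [-0.38, 0.83, 0.0], [-0.31, 0.86, 0.0], [-0.25, 0.88, 0.0], [-0.18, 0.89, 0.0], [-0.11, 0.91, 0.0], [-0.03, 0.63, 0.0], [-0.01, 0.37, 0.0]]
[-13.5   11.91   0.  ]
```

First row corrected by −0.2 in y for the bar's true place.

Call:
{"method": "jog_arm", "body": {
  "slide": [
    [-0.36,-0.24,0],
    [-0.73,-0.04,0],
    [-0.91,0,0],
    [-0.91,0.07,0],
    [-0.9,0.14,0],
    [-0.89,0.21,0],
    [-0.87,0.28,0],
    [-0.85,0.34,0]
  ],
  "rot": [
    [0,0,0],
    [0,0,0],
    [0,0,0],
    [0,0,0],
    [0,0,0],
    [0,0,0],
    [0,0,0],
    [0,0,0]
  ],
  "squeeze": 20
}}

```text
clock: 19.1
tcp_pos: [0.5024, -0.0112, 0.0894]
tool_rot: [1.176, 1.232, -1.181]
contact_force: [-12.2, -4.7, -0.4]
opening: 0.19
```

Run:
```python
from h import *
# expected commanded after call1 : start (.495,-.0115,.0252) + up 6.42, y(+x) .76
err((.495+.0076+.000,-.0112,.0252+.0642),2.4)
s=viewer.read_camera('scene');crop('s',s,220,150,330,260,7,'pics/l.png')
```

```text
t 19.1 tcp [ 0.5024 -0.0112  0.0894] F [-12.2  -4.7  -0.4] op 0.19
tool d cm [-0.    0.02  0.  ] rot deg [ 0.01 -0.    0.26]
```

View pics/l.png

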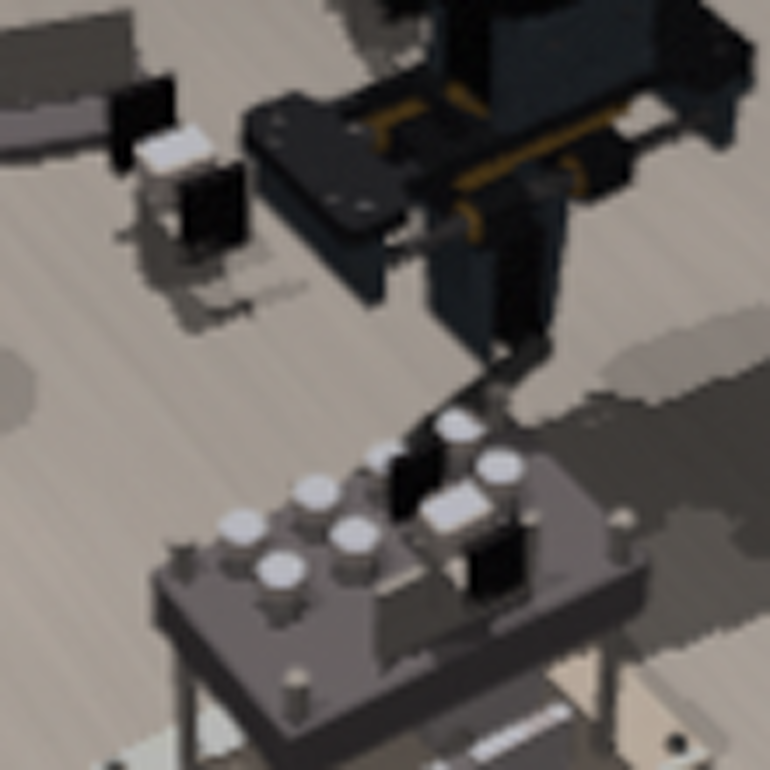

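Call:
{"method": "jog_arm", "body": {
  "slide": [
    [-0.81,0.31,0],
    [-0.79,0.41,0],
    [-0.75,0.53,0],
    [-0.7,0.58,0],
    [-0.66,0.63,0],
    [-0.61,0.68,0],
    [-0.55,0.72,0],
    [-0.5,0.77,0]
  ],
  "rot": [
    [0,0,0],
    [0,0,0],
    [0,0,0],
    [0,0,0],
    [0,0,0],
    [0,0,0],
    [0,0,0],
    [0,0,0]
  ]
}}

```text
clock: 19.95
tcp_pos: [0.5483, -0.0094, 0.144]
tool_rot: [1.175, 1.233, -1.183]
contact_force: [-21.1, -3.7, 22.0]
opening: 0.189
```

Run:
```python
from h import *
err((.5024+.0463,-.0095,.0894+.0537),2.4)
s=viewer.read_camera('scene');crop('s',s,220,130,330,240,7,'pics/m.png')
```

```text
t 19.95 tcp [ 0.5483 -0.0094  0.144 ] F [-21.1  -3.7  22. ] op 0.189
tool d cm [0.09 0.04 0.01] rot deg [0.01 0.01 0.34]
```

View pics/m.png

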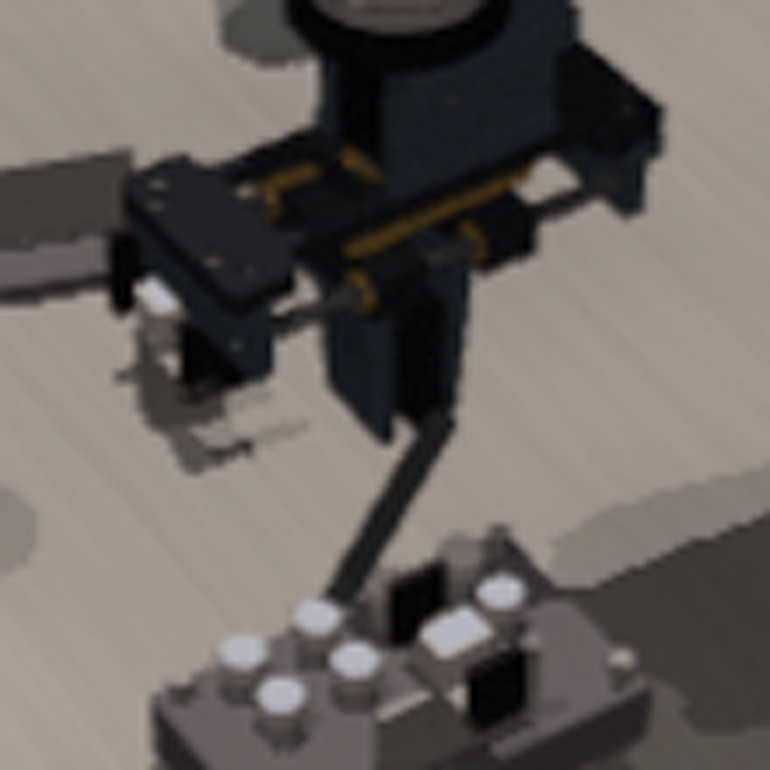

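Run:
```python
import numpy as np
a=np.radians([58,61.5,66,71,76,81,85.5,88.5])
P=np.r_[[[55.09,14.31]],np.c_[61.34-12*np.cos(a),4.37+12*np.sin(a)]]
d=np.diff(P,axis=0).round(2);print([[float(-b),float(x),0] for x,b in d])
```

```text
[[-0.24, -0.11, 0], [-0.37, 0.63, 0], [-0.42, 0.85, 0], [-0.38, 0.97, 0], [-0.3, 1.0, 0], [-0.21, 1.03, 0], [-0.11, 0.94, 0], [-0.03, 0.63, 0]]
```

Call:
{"method": "jog_arm", "body": {
  "slide": [
    [-0.24,-0.11,0],
    [-0.37,0.63,0],
    [-0.42,0.85,0],
    [-0.38,0.97,0],
    [-0.3,1.0,0],
    [-0.21,1.03,0],
    [-0.11,0.94,0],
    [-0.03,0.63,0]
  ],
  "rot": [
    [0,0,0],
    [0,0,0],
    [0,0,0],
    [0,0,0],
    [0,0,0],
    [0,0,0],
    [0,0,0],
    [0,0,0]
  ]
}}

```text
clock: 20.8
tcp_pos: [0.6109, -0.0067, 0.1646]
tool_rot: [1.178, 1.228, -1.178]
contact_force: [-5.3, -2.9, 4.2]
opening: 0.191
```

Run:
```python
from h import *
err((.6134,-.008,.1637),2.4)
s=viewer.read_camera('scene');crop('s',s,220,130,330,240,7,'pics/n.png')
t=viewer.read_camera('top');crop('s',t,180,130,290,230,7,'pics/n2.png')
err((.6134,-.008,.1637),2.4)
```

```text
t 20.8 tcp [ 0.6109 -0.0067  0.1646] F [-5.3 -2.9  4.2] op 0.191
tool d cm [0.09 0.24 0.14] rot deg [-0.    0.01 -0.02]
t 20.9 tcp [ 0.6111 -0.0068  0.1644] F [-4.1 -2.6 10.1] op 0.189
tool d cm [0.07 0.22 0.13] rot deg [-0.01  0.01 -0.07]
```

View pics/n.png

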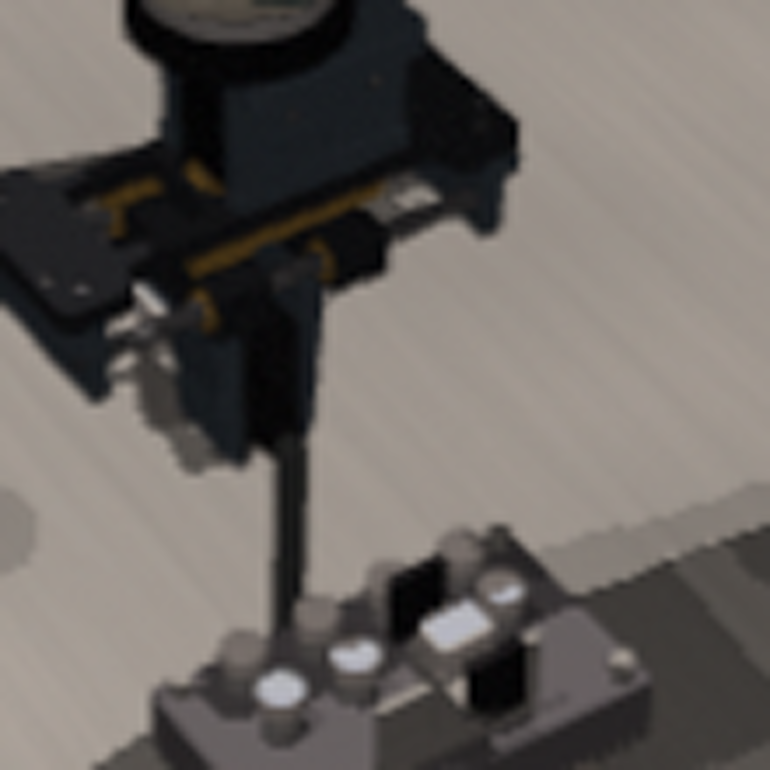

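View pics/n2.png

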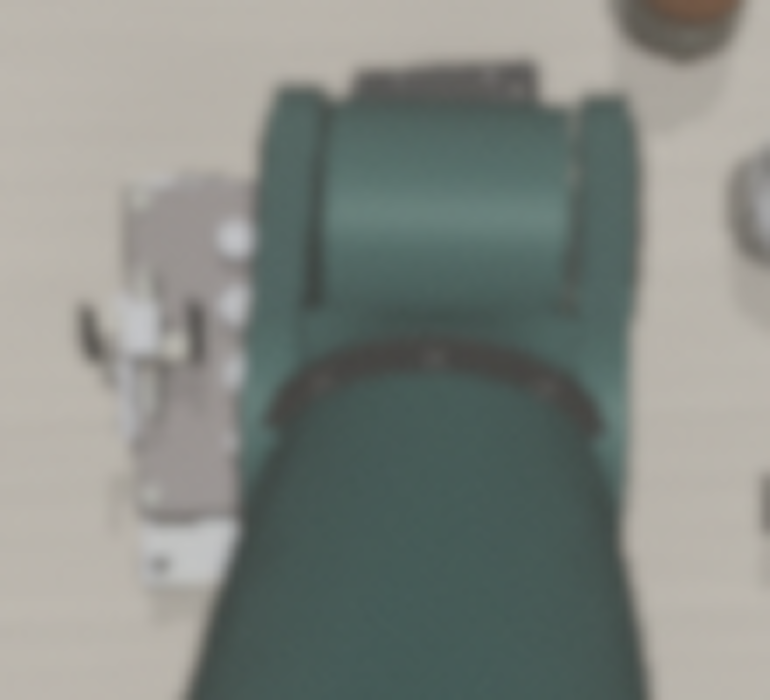

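Call:
{"method": "jog_arm", "body": {
  "slide": [
    [-0.05,0.2,0],
    [0,0.15,0],
    [0,0,0],
    [0,0,0],
    [0,0,0],
    [0,0,0],
    [0,0,0],
    [0,0,0]
  ],
  "rot": [
    [0,0,0],
    [0,0,0],
    [0,0,0],
    [0,0,0],
    [0,0,0],
    [0,0,0],
    [0,0,0],
    [0,0,0]
  ]
}}

```text
clock: 21.7
tcp_pos: [0.6135, -0.0067, 0.1645]
tool_rot: [1.178, 1.228, -1.178]
contact_force: [-4.3, -2.1, 5.5]
opening: 0.19
```

Run:
```python
from h import *
err((.614,-.0067,.1644),2.4)
s=viewer.read_camera('scene');n='scene';k=10
o=(240,175,300,230);im=cv2.resize(s[o[1]:o[3],o[0]:o[2]],None,fx=k,fy=k,interpolation=cv2.INTER_CUBIC)
p=[.6095,.10042945,.0415315]
for a,c in((0,(0,255,0)),(5,(0,0,255)),(-5,(255,0,0))):
  a=np.radians(a)
  for y in (-.074,):
   u=(proj(n,T(p,[(r*np.sin(a),y,.058+r*np.cos(a)) for r in (.03,.12)]))-[o[0],o[1]]+.5)*k-.5
   cv2.polylines(im,[u.round().astype(int)],False,c,1)
cv2.imwrite('pics/o.png',im)
cv2.imwrite('pics/ofull.png',s)
err((.614,-.0067,.1644),2.4)
```

```text
t 21.7 tcp [ 0.6135 -0.0067  0.1645] F [-4.3 -2.1  5.5] op 0.19
tool d cm [0.01 0.05 0.01] rot deg [-0.01  0.01 -0.01]
t 21.75 tcp [ 0.6135 -0.0066  0.1645] F [-3.3 -2.9  5.1] op 0.193
tool d cm [0.01 0.05 0.01] rot deg [-0.    0.01 -0.01]
```

View pics/o.png

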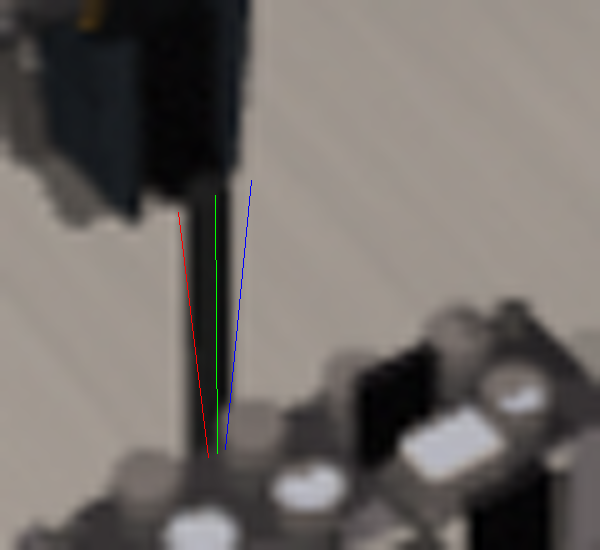

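View pics/ofull.png

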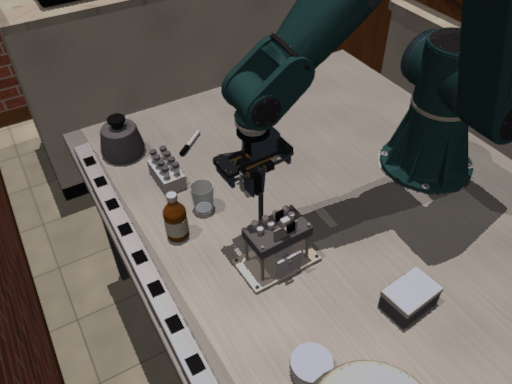

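Call:
{"method": "jog_arm", "body": {
  "slide": [
    [0,0.1,0],
    [0,0,0],
    [0,0,0],
    [0,0,0],
    [0,0,0],
    [0,0,0],
    [0,0,0],
    [0,0,0]
  ],
  "rot": [
    [0,0,0],
    [0,0,0],
    [0,0,0],
    [0,0,0],
    [0,0,0],
    [0,0,0],
    [0,0,0],
    [0,0,0]
  ]
}}

```text
clock: 22.55
tcp_pos: [0.6145, -0.0066, 0.1644]
tool_rot: [1.178, 1.228, -1.178]
contact_force: [-3.9, -2.8, 4.6]
opening: 0.191
```

Run:
```python
from h import *
s=viewer.read_camera('scene');n='scene';k=7
p=[.6114,.10042945,.0415315]
o=(220,170,330,260);c=cv2.resize(s[o[1]:o[3],o[0]:o[2]],None,fx=k,fy=k,interpolation=cv2.INTER_CUBIC)
for y in(-.025,.025):
    u=(proj(n,T(p,[(.011,y+.0305,.163),(-.011,y+.0305,.163),(-.011,y+.0305,.193),(.011,y+.0305,.193)]))-[o[0],o[1]]+.5)*k-.5
    cv2.polylines(c,[u.round().astype(int)],True,(0,0,255),1)
cv2.imwrite('pics/q.png',c)
err((.614,-.0067,.1644),2.4)
```

```text
t 22.6 tcp [ 0.6145 -0.0066  0.1644] F [-4.8 -3.6  5.5] op 0.191
tool d cm [ 0.   -0.05  0.01] rot deg [-0.01  0.01 -0.01]
```

View pics/q.png

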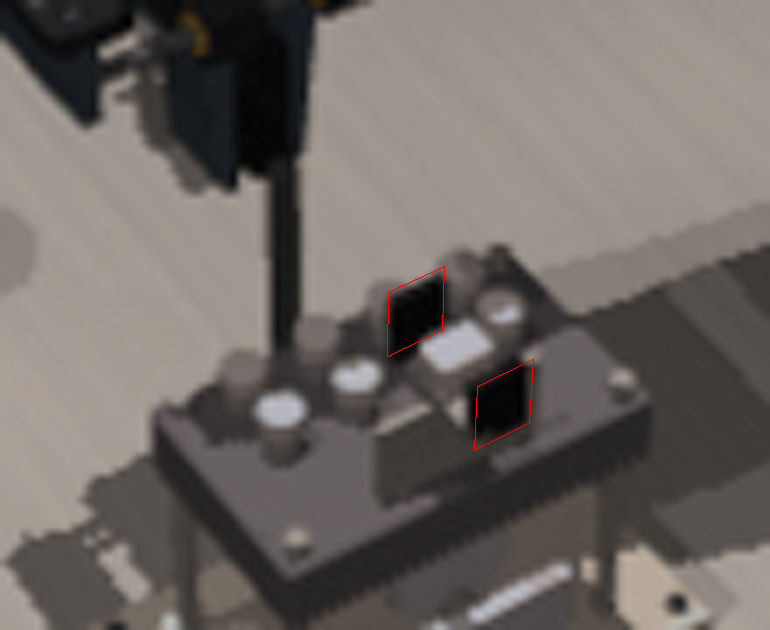

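The clip handles sit at crop pixels (416,312) and (500,403), matching the outline predicted for the full 18 mm lift. The rod at column 285 is vertical. Handing in.

```bash
python3 -c "
from station import ctrl
print(ctrl.finish_job())"
```

```text
the job is handed in; nothing more can be done
None
```

The job is handed in at 22.6 s of the 54 s allowed. The sensor clip is on the carrier's steel edge, and the arm is still holding the cam lever straight up by its black bar.

- **Clip:** I squeezed it off its stand and pushed it down over the edge until it bottomed out (about 13 N at the wrist). I then let go before touching the lever. In the pictures afterwards it sat where a fully seated, square clip should be.
- **Lever:** It looks upright to within about 1° in the last picture. The clip has risen by the full 18 mm lift to within about a pixel. The wrist reads about 5 N sideways and 5 N vertically, and the gripper opening is 17 mm on the 18 mm bar.
- **Disagreements:**
    - My picture fit put the bar about 2 mm too far from the robot, and it sat about 5 mm differently in the grip than planned. That raised the wrist force to about 30 N midway through the swing, so I refitted the arc and it dropped.
    - Estimates of the axle's position differ by about 2 mm, which is about 1° of lever angle.
- **Other things on the bench:** I did not touch any of them, and those visible in the last full picture look to be where they were. The arm hid the two look-alike clips, the stand and the sample jar there, so I did not check those at the end.

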